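# Set up a workholding rail with nest blocks and blanks

## Task

Set up the workholding rail for the next milling run: slide all three nest blocks into its channel from the open end, in any order, then slide in the end clamp behind them and push the row up tight against the stop, and only then turn the clamp's T-bar a quarter turn clockwise to lock it. Lay every blank that is on the bench flat into a nest of its own outline, before or after the blocks go on the rail; there may be fewer blanks than nests. Leave the jar and the other things round the work alone.

Things in the scene. Friction and masses are not known exactly. Their poses are not given: they have to be found in the camera images.
- rail_floor (a point): fixed steel workholding rail across the robot's front, a 344 x 117 x 10 mm base plate carrying a T-slot channel. Point: centre of the plate's top face = the channel floor, 10 mm above the bench; x runs along the channel TOWARDS ITS OPEN END (to the robot's left), y across, z up. Two overhanging gibs cover the channel's sides from x = -172 to 108 mm, so a foot enters only along x
- rail_mouth (a point): open end of the channel on its floor (x = 108 mm of rail_floor, same axes). Channel: 88.5 mm wide and 14.5 mm high under the gibs; slot between the gibs 68 mm wide; gib tops 20.5 mm above the floor. Outward of here the plate goes on 64 mm as a flat apron; two lead-in horns, 13 mm high and 23 mm long, flare from 89 to 95 mm
- rail_stop (a point): middle of the stop's face at the closed end, on the channel floor (x = -152 mm of rail_floor, same axes): a steel block 66.5 mm wide, 34 mm high, 20 mm long. Row with no gaps: block centres 35, 105 and 175 mm from this face, clamp centre 232 mm
- block_a_mid (a point): grey anodised aluminium nest block, 70 mm long (x), 48 mm high, inverted-T section: foot 86 mm wide (y) and 12 mm thick, body 60 mm wide (y) above it. Rectangular nest in its top. About 0.45 kg. Point: its centre, 24 mm above its underside; z up. Slides in the rail with x along the rail's x, either way round, 1.25 mm play each side; body then shows 27 mm above the gibs to hold across its 60 mm
- block_a_nest (a point): centre of the floor of block_a's nest: a 63 x 43 mm rectangular pocket 6 mm deep, long side along the block's length; 42 mm above the block's underside, z up. Its x axis runs along the block's 70 mm length
- block_b_mid (a point): grey anodised aluminium nest block, 70 mm long (x), 48 mm high, inverted-T section: foot 86 mm wide (y) and 12 mm thick, body 60 mm wide (y) above it. Rectangular nest in its top. About 0.45 kg. Point: its centre, 24 mm above its underside; z up. Slides in the rail with x along the rail's x, either way round, 1.25 mm play each side; body then shows 27 mm above the gibs to hold across its 60 mm
- block_b_nest (a point): centre of the floor of block_b's nest: a 63 x 43 mm rectangular pocket 6 mm deep, long side along the block's length; 42 mm above the block's underside, z up. Its x axis runs along the block's 70 mm length
- block_c_mid (a point): grey anodised aluminium nest block, 70 mm long (x), 48 mm high, inverted-T section: foot 86 mm wide (y) and 12 mm thick, body 60 mm wide (y) above it. Round nest in its top. About 0.45 kg. Point: its centre, 24 mm above its underside; z up. Slides in the rail with x along the rail's x, either way round, 1.25 mm play each side; body then shows 27 mm above the gibs to hold across its 60 mm
- block_c_nest (a point): centre of the floor of block_c's nest: a round pocket of 51 mm diameter, 6 mm deep; 42 mm above the block's underside, z up. Its x axis runs along the block's 70 mm length
- clamp_foot (a point): dark steel end clamp: foot 44 mm long (x), 86 mm wide (y), 12 mm thick, and a body 60 mm wide on it up to 48 mm height, with a black T-bar on top. About 0.65 kg. Point: centre of its underside; z up. It slides on the rail like the blocks, x along the rail's x, either way round
- clamp_grip (a point): centre of the clamp's black T-bar, 70 mm above the clamp's underside: a bar 50 mm long (this point's x), 14 mm thick (y), 28 mm high (from 56 to 84 mm above the underside). The clamp is also carried and slid by it
- clamp_bar (a joint): turn of the T-bar about the vertical, rad: 0 = unlocked, bar along the clamp's x; grows as the bar is turned clockwise seen from above; about 1.57 (bar across) = locked; its end stop is at 1.6. Stiff (about 0.2 N m), stays where left but springs back some 0.1 rad when let go. Turning it drives two brass brake shoes by about 2 mm out of the foot against the channel walls
- plate_1_mid (a point): dark grey steel plate blank, 60 mm (x) x 40 mm (y) x 14 mm, 0.24 kg, lying flat. Point: its centre, 7 mm above its underside. Fits the rectangular nests (1.5 mm play each side, stands 8 mm proud); may be absent
- plate_2_mid (a point): dark grey steel plate blank, 60 mm (x) x 40 mm (y) x 14 mm, 0.24 kg, lying flat. Point: its centre, 7 mm above its underside. Fits the rectangular nests (1.5 mm play each side, stands 8 mm proud); may be absent
- disc_1_mid (a point): dark grey steel disc blank, 48 mm diameter x 14 mm, 0.19 kg, lying flat. Point: its centre, 7 mm above its underside. Fits the round nest only (1.5 mm play all round, stands 8 mm proud); may be absent
- jar_mid (a point): bystander: pale jar with a red lid, 63 mm diameter, 87 mm high, standing to the right of the rail; point at its centre, 44 mm above the bench
There are look-alikes about, which are no part of the job. Leave any blue or pink look-alike of the part that bears plate_2_mid alone.

How it is judged:
By the outcome, as a careful person would: the job done as asked, in the order asked, and still so for the second after the job is handed in, with the robot touching nothing.
Of plate_1, plate_2, disc_1 only 2 to 3 are there at a start; the rules pass over those that are not, and their reading is None.
At some moment in a run one of block_a, block_b, block_c, plate_1, plate_2, disc_1 may be knocked a few centimetres aside while the robot is not near it.
Once in a run the grip may slacken for a moment while it holds something.
It also fails if it takes over 208 s, if anything falls off the work surface, if the arm or the gripper's body presses on something with over 40 N, if the wrist force passes 120 N, or if a joint passes its speed limit or range.

## Robot

A 6-joint arm with a two-finger parallel gripper is mounted at the origin on a cart in front of the work surface, level with it; the furniture and walls round the work are solid. World frame = base frame: x ahead of the robot, y to its left, z up, the work surface at z = 0. Lengths are in mm, angles in rad, forces in N, time in s.
With the tool pointing down it reaches from about 350 to 925 mm from the base axis. Payload 6.4 kg.
Tool frame: the origin (TCP) lies at the very end of the fingers, on their centre line; the grasp point (between the pads) lies 19 mm behind it; z points along the fingers, y is the line along which they close (so a half turn about z gives the same grasp; the last joint's range is limited). The gripper opens to 94 mm and grips with 3 to 60 N. Pads are 16 mm wide; open, the fingers measure 119 mm over their backs; the gripper's body (75 mm by 177 mm) begins 78 mm behind the grasp point.
Start: joints at [-1.427, 0.245, 1.558, -0, 1.339, -0.174], TCP at [203.115, -617.461, 205.455] pointing down, gripper open.
Joint ranges: [-3.13, 3.13], [-1.02, 2.26], [0.13, 2.54], [-0.95, 4.09], [0.21, 2.88], [-2.74, 2.74]. Speed limits (rad/s): [2.57, 2.57, 3.14, 3.14, 3.14, 3.14].

## Interface

Orientations are given as a 3x3 rotation matrix whose columns are the frame's x, y, z axes.
In Python, from plant import sense, grab_frame, get_calibration, hand_in, recognise, regions_of, tip_of gives the robot as it stands.
- The arm moves only by the shell command python3 -m crank 'ROWS' [OPENING] [FORCE]. ROWS is JSON, a list that holds one entry, the list of rows, each a list of 4 numbers: the shift along the tool's x, y, z each as a share of 1 m, from -1 to 1, then the turn about the tool's z as a share of 60 degrees, from -1 to 1. A call has 1 to 20 rows; each row is the pose to reach, as a shift and turn from the pose commanded when the call began, along the tool's axes at that moment; what a row does not reach only later rows make up. A row lasts 1/10 s, in which the tool goes at most 50 mm and 8.59 degrees, less where a joint would pass 70% of its speed; a pose out of reach is approached as far as the arm can. A call with a number of a shift or a turn outside -1 to 1 is refused whole. A call with a gripper value outside its range is refused whole. OPENING is the finger opening in mm, from 0 to 94, set as the call begins (- or left out, the last holds). The fingers move at their own pace and stop on an object; FORCE is the grip in N (left out, the last holds). Time passes only in rows, so rows that repeat a pose let the fingers close. It gives the time, the measured TCP pose, the force, the opening and the grip force at its end, in the units of the state.
- sense(): the state, without advancing time (a new reading comes with each control period).
- grab_frame(name): name is "side" or "top"; returns (picture, depth): 400x640x3 uint8, red, green, blue; 400x640 float32, mm along the optical axis (not along the pixel's ray), 0 where there is no reading.
- get_calibration(name): a dict with "camera_matrix" (3x3 intrinsics, pixels), "pose" (4x4, takes a point from camera to world coordinates). Camera axes: x right, y down, z forward; pixel columns grow to the right and rows downward; lengths in mm; the calibration is good to about 2 mm. A picture is of the moment at which its call begins. get_calibration takes no time and is no camera call.
- hand_in(): hands the job in; it is judged then, once.
Trained networks look in the newest picture that a camera, given by its name, has taken for a name from the list of things; names that differ only in an ending like _2 or _b are one class to them, and where a whole thing is asked for, a point or a joint stands for the part that bears it (a point fixed in the world has none). Each returns a list of dicts, best first, with "confidence" (0 to 1); they miss things now and then, are a little off and sometimes report something else, mostly with a low value. They report only what shows in the picture. A call takes as long as a camera call. They do not tell look-alikes from the thing itself.
- recognise(camera, target): "extent" ([left, top, right, bottom] in pixels, round what is visible of it).
- regions_of(camera, target): "mask" (400x640 bool, what is visible of it) and "extent" ([left, top, right, bottom] in pixels, round what is visible of it).
- tip_of(camera, target): "centre" ([column, row] in pixels: a listed point, or the origin of a listed thing).
The state is a dict: "clock": time; "joint_pos": joint angles; "qd": joint speeds; "joint_torque": joint torques, N m; "tcp_pos": TCP position; "tool_rot": TCP orientation; "ft_force": force on the tool from outside, world axes, zero at the start; "ft_torque": the same for the moment, N m; "grip_width": finger opening in mm; "grip_force": force on a finger pad.
Only numpy, scipy, OpenCV 4.12 (cv2) and the standard library are available. Lean on these libraries where they do the work, as an engineer would, in place of code of your own. Each camera call takes 0.05 s, during which the arm holds its last target. There are 200 camera calls.

## Working session

There is one attempt and no reset: what is moved stays moved. The work goes in short steps, Python scripts to look and compute and a shell command to move; the robot and the scene stay as the last step left them, time stands still between calls to the robot, and variables do not carry over. Pictures are saved under pics/ and viewed, at most 14 in all, crops included, and the job is handed in when it is done.

```bash
ls; mkdir -p pics; cat > h.py <<'E'
import numpy as np, cv2
from plant import *
def snap(n,f=None):
    p,d=grab_frame(n)
    if f: cv2.imwrite('pics/'+f,p[:,:,::-1])
    return p,d
def world(n,u,v,z):
    c=get_calibration(n);K=np.array(c["camera_matrix"]);T=np.array(c["pose"])
    r=T[:3,:3]@np.linalg.solve(K,[u,v,1.]);o=T[:3,3]
    return o+r*(z-o[2])/r[2]
def pix(n,P):
    c=get_calibration(n);K=np.array(c["camera_matrix"]);T=np.linalg.inv(np.array(c["pose"]))
    q=K@(T[:3,:3]@np.array(P,float)+T[:3,3]);return q[:2]/q[2]
def cloud(n,d):
    c=get_calibration(n);K=np.array(c["camera_matrix"]);T=np.array(c["pose"])
    v,u=np.mgrid[0:400,0:640]
    P=np.stack([(u-K[0,2])/K[0,0]*d,(v-K[1,2])/K[1,1]*d,d],-1)
    W=P@T[:3,:3].T+T[:3,3];W[d==0]=np.nan
    return W
E
python3 - <<'E'
from h import *
for n in("top","side"):
    snap(n,n+'0.png'); c=get_calibration(n); print(n,np.round(c["pose"],3).tolist(),np.round(c["camera_matrix"],1).tolist())
s=sense();print(s["clock"],np.round(s["tool_rot"],3).tolist(),s["tcp_pos"])
for t in["block_a_mid","block_c_mid","clamp_foot","plate_1_mid","disc_1_mid","jar_mid","block_a_nest","block_c_nest","clamp_grip","rail_floor","rail_mouth","rail_stop"]:
    n="top"
    print(t,[(np.round(r["centre"]).tolist(),round(r["confidence"],2)) for r in tip_of(n,t)])
print(sense()["clock"])
E
```

```text
pics
top [[0.028, -0.997, 0.069, 375.93], [-0.999, -0.029, -0.013, -79.676], [0.015, -0.069, -0.998, 1761.092], [0.0, 0.0, 0.0, 1.0]] [[517.2, 0.0, 314.9], [0.0, 517.2, 201.6], [0.0, 0.0, 1.0]]
side [[-0.844, -0.254, 0.472, -392.205], [-0.535, 0.356, -0.766, 1362.261], [0.026, -0.899, -0.436, 914.598], [0.0, 0.0, 0.0, 1.0]] [[488.3, 0.0, 320.8], [0.0, 488.3, 195.7], [0.0, 0.0, 1.0]]
0.1 [[0.95, 0.312, -0.0], [0.312, -0.95, 0.002], [0.0, -0.002, -1.0]] [ 203.05836737 -616.9011854   204.48530934]
block_a_mid [([179.0, 167.0], 0.57)]
block_c_mid [([210.0, 212.0], 0.81)]
clamp_foot [([217.0, 168.0], 0.83)]
plate_1_mid [([309.0, 158.0], 0.66), ([211.0, 210.0], 0.19)]
disc_1_mid []
jar_mid [([392.0, 191.0], 0.56)]
block_a_nest [([175.0, 168.0], 0.59)]
block_c_nest [([207.0, 215.0], 0.77)]
clamp_grip [([214.0, 164.0], 0.42)]
rail_floor [([301.0, 205.0], 0.62)]
rail_mouth [([273.0, 207.0], 0.91)]
rail_stop [([349.0, 196.0], 0.93)]
0.7
```

View pics/top0.png

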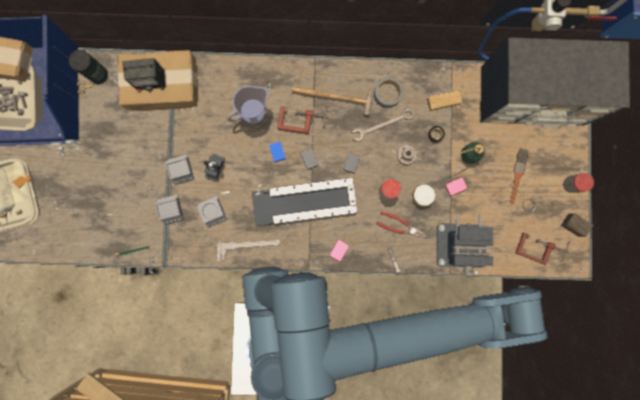

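View pics/side0.png

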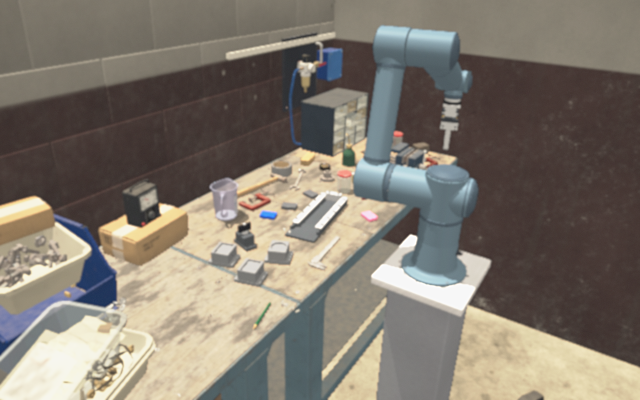

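Top view: the blocks are at (178,168), (168,209) and, round, (210,211). The clamp is at (213,166). The rail runs from its open end near (255,208) to its stop near (355,197). Plate candidates are dark grey (309,158) and (352,163); the look-alikes are blue (277,151) and pink (340,250) and (457,186), so I choose the two dark grey ones. I see no disc yet. Next is a close crop plus depth.

```bash
cat >> h.py <<'E'
def blob(n,W,lo,hi,u,v,r=22):
    m=np.zeros(W.shape[:2],np.uint8);m[v-r:v+r,u-r:u+r]=1
    m&=((W[...,2]>lo)&(W[...,2]<hi)).astype(np.uint8)
    k,l,st,ce=cv2.connectedComponentsWithStats(m)
    i=1+np.argmax(st[1:,4]); P=W[l==i]
    (c,s,a)=cv2.minAreaRect(P[:,:2].astype(np.float32))
    return np.round(P.mean(0),1),np.round(c,1),np.round(s,1),round(a,1),len(P)
E
python3 - <<'E'
from h import *
p,d=snap("top")
cv2.imwrite('pics/crop1.png',cv2.resize(p[140:235,150:370,::-1],None,fx=3.6,fy=3.6,interpolation=cv2.INTER_CUBIC))
W=cloud("top",d); np.save('W0.npy',W)
np.set_printoptions(suppress=True)
for nm,u,v,lo,hi in[("bA",178,168,38,60),("bB",168,209,38,60),("bC",210,211,38,60),("A-all",178,168,6,60),("B-all",168,209,6,60),("C-all",210,211,6,60),("clamp",213,166,40,52),("cl-all",213,166,6,99),("bar",213,166,70,99),("p1",309,158,8,25),("p2",352,163,8,25)]:
    try: print(nm,*blob("top",W,lo,hi,u,v))
    except Exception as e: print(nm,e)
print("bench z",[np.round(W[v,u],1).tolist() for u,v in[(190,190),(230,190),(330,165),(300,230),(180,168),(168,209),(300,203),(265,208)]])
m=((W[...,2]>24)&(W[...,2]<37)); m[:, :245]=0;m[:175]=0;m[228:]=0;m[:,365:]=0
P=W[m];print("gibs",cv2.minAreaRect(P[:,:2].astype(np.float32)),len(P),np.median(P[:,2]))
for t in["block_a_nest","disc_1_mid","plate_1_mid","block_a_mid"]:
  for n in("top","side"):
    if n=="side" and t=="block_a_nest": snap("side")
    print(t,n,[(np.round(r["extent"]).tolist(),round(r["confidence"],2)) for r in recognise(n,t)])
E
```

```text
bA [596.5 360.4  45.1] [596.2 360.6] [61.8 71.8] 17.6 352
bB [458.9 388.9  44.9] [459.3 388.3] [61. 72.] 15.6 355
bC [455.6 246.7  45.8] [456.3 247.2] [61.7 71.3] 24.5 372
A-all [592.9 357.7  35.5] [596.4 363.1] [89.7 83.9] 18.4 570
B-all [457.1 385.8  34.9] [459. 388.] [89.9 72. ] 15.2 584
C-all [454.4 245.1  36.6] [456.  250.8] [92.9 81.1] 28.8 553
clamp [587.  249.4  46.7] [588.4 249.5] [45.6 25.8] 73.6 79
cl-all [601.8 242.9  43.7] [607.2 254.2] [70.2 89.4] 76.6 383
bar [604.7 243.2  81.9] [605.2 244.3] [50. 14.] 71.5 71
p1 [645.  -76.6  14.2] [644.9 -76.3] [59.9 40.5] 22.7 188
p2 [ 635.5 -219.6   14.7] [ 634.3 -220.1] [39.7 63.1] 74.9 190
bench z [[525.6, 324.4, 1.7], [529.8, 189.0, -0.7], [625.6, -149.9, 2.8], [400.4, -53.9, 1.3], [595.1, 352.4, 39.2], [456.8, 385.1, 41.4], [492.0, -51.2, 6.0], [470.8, 66.0, 18.2]]
gibs ((498.8033142089844, -77.31915283203125), (117.22447967529297, 310.9837341308594), 9.159411430358887) 1098 30.893558368777917
block_a_nest top [([161.0, 154.0, 197.0, 182.0], 0.76), ([253.0, 177.0, 357.0, 226.0], 0.6)]
block_a_nest side [([207.0, 242.0, 241.0, 267.0], 0.77)]
disc_1_mid top [([339.0, 152.0, 358.0, 174.0], 0.39)]
disc_1_mid side [([285.0, 190.0, 346.0, 243.0], 0.67)]
plate_1_mid top [([301.0, 150.0, 317.0, 168.0], 0.51), ([198.0, 196.0, 225.0, 227.0], 0.44)]
plate_1_mid side []
block_a_mid top [([163.0, 153.0, 191.0, 180.0], 0.61)]
block_a_mid side [([210.0, 240.0, 236.0, 268.0], 0.74)]
```

View pics/crop1.png

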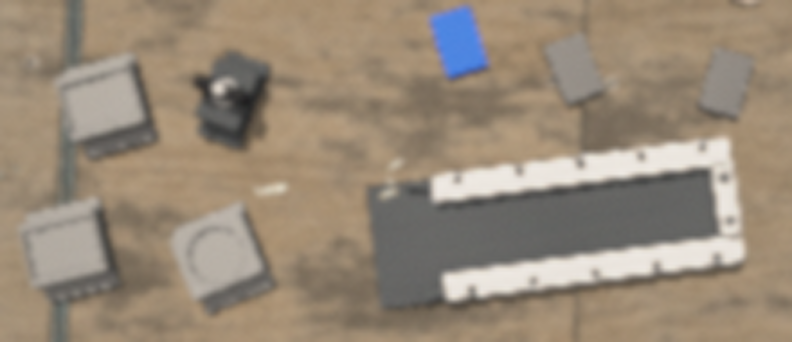

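The crop shows two dark grey plates, at full-picture (309,159) and (352,163), beside the blue one at (277,151), which I leave. There is no disc. The round nest is on the block at (210,211). Now I fit the rail precisely.

```bash
cat >> h.py <<'E'
from scipy.optimize import minimize
def railfit(W,x0=(498,-77,99.)):
    m=(np.abs(W[...,0]-498)<130)&(np.abs(W[...,1]+60)<230);P=W[m]
    def f(q):
        t=np.radians(q[2]);dx=P[:,0]-q[0];dy=P[:,1]-q[1]
        a=dx*np.cos(t)+dy*np.sin(t);b=np.abs(-dx*np.sin(t)+dy*np.cos(t))
        s=lambda e:1/(1+np.exp(-e/1.5))
        pl=s(172-np.abs(a))*s(58.5-b); g=s(b-34)*s(58.5-b)*s(a+172)*s(108-a); st=s(33.2-b)*s(a+172)*s(-152-a)
        return np.mean(np.minimum(np.abs(P[:,2]-(10*pl+20.5*g+34*st)),12))
    r=minimize(f,x0,method='Nelder-Mead',options=dict(initial_simplex=np.array(x0)+np.array([[0,0,0],[8,0,0],[0,15,0],[0,0,3]]),maxiter=400))
    return r.x,r.fun
def go(x,y,z,phi):
    "shift in tool axes as share of 1 m, turn as share of 60 deg, to a world pose with tool x at phi deg"
    s=sense();R=np.array(s["tool_rot"]);p=np.array(s["tcp_pos"])
    d=R.T@(np.array([x,y,z])-p)/1000
    cur=np.degrees(np.arctan2(R[1,0],R[0,0])); t=-((phi-cur+180)%360-180)/60
    print("go",np.round(d,4).tolist(),round(t,4),"cur",np.round(p,1),round(cur,1))
E
python3 - <<'E'
from h import *
W=np.load('W0.npy')
for x0 in((498,-77,99.),(495,-65,97.)): print(railfit(W,x0))
# gib edge lines by z
m=(W[...,2]>27)&(W[...,2]<36);m[:,:245]=0;m[:175]=0;m[228:]=0;m[:,365:]=0
q=W[m];t=np.radians(99.2);c=np.array([499,-60])
a=(q[:,:2]-c)@[np.cos(t),np.sin(t)];b=(q[:,:2]-c)@[-np.sin(t),np.cos(t)]
print("a pct",np.percentile(a,[0,1,50,99,100]),"b",b.min(),b.max())
for s in(1,-1):
    k=s*b>30; print(np.polyfit(a[k],b[k],1))
go(455.5,247,180,114.5)
E
```

```text
(array([497.34469329, -61.79913147,  99.25488245]), np.float64(3.8340972370243347))
(array([497.32047227, -61.62613452,  99.25528514]), np.float64(3.834083473566359))
a pct [-172.57015118 -170.60388915  -36.2988616   105.72354762  127.06642807] b -55.6766630589149 61.594467548128854
[2.54981338e-03 4.93041881e+01]
[-2.62117691e-03 -4.31378384e+01]
go [0.5099, -0.7423, 0.0254] -1.6049 cur [ 203.1 -617.5  205.5] 18.2
```

```bash
python3 -m crank '[[[0.4245,-0.405,0,-0.4],[0.4245,-0.405,0,-0.6],[0.4245,-0.405,0,-0.8],[0.4245,-0.405,0,-1],[0.4245,-0.405,0,-1],[0.4245,-0.405,0,-1],[0.4245,-0.405,0,-1],[0.4245,-0.405,0,-1],[0.4245,-0.405,0,-1],[0.4245,-0.405,0,-1],[0.4245,-0.405,0,-1],[0.51,-0.742,0.025,-1],[0.51,-0.742,0.025,-1],[0.51,-0.742,0.025,-1],[0.51,-0.742,0.025,-1],[0.51,-0.742,0.025,-1],[0.51,-0.742,0.025,-1],[0.51,-0.742,0.025,-1],[0.51,-0.742,0.025,-1],[0.51,-0.742,0.025,-1]]]' 94 40
python3 - <<'E'
from h import *
p,d=snap("top");W=cloud("top",d)
for nm,u,v in[("A",178,168),("B",168,209)]: print(nm,*blob("top",W,38,60,u,v))
print(sense()["clock"],sense()["joint_pos"]); go(455.9,247,130,114.5)
E
```

```text
clock: 3.2
tcp_pos: [454.9, 249.7, 180.2]
tool_rot: [[0.2, 0.98, -0.0], [0.98, -0.2, 0.0], [0.0, -0.001, -1.0]]
ft_force: [0.4, -0.9, 0.1]
grip_width: 93.6
grip_force: 0.0
A [596.4 361.   45. ] [596.5 360.6] [61.3 71.2] 18.3 345Traceback (most recent call last):
  File "<stdin>", line 3, in <module>
  File "h.py", line 24, in blob
    i=1+np.argmax(st[1:,4]); P=W[l==i]
        ~~~~~~~~~^^^^^^^^^^
    return _wrapfunc(a, 'argmax', axis=axis, out=out, **kwds)
    return bound(*args, **kwds)
ValueError: attempt to get argmax of an empty sequence
```

```bash
python3 -m crank '[[[-0.0025,0.0015,0.04,-0.6],[-0.0025,0.0015,0.06,-0.6],[-0.0025,0.0015,0.06,-0.6],[-0.0025,0.0015,0.06,-0.6],[-0.0025,0.0015,0.06,-0.6],[-0.0025,0.0015,0.09,-0.6],[-0.0025,0.0015,0.12,-0.6],[-0.0025,0.0015,0.14,-0.6],[-0.0025,0.0015,0.154,-0.6],[-0.0025,0.0015,0.154,-0.6]]]' 94
python3 -m crank '[[[0,0,0,0],[0,0,0,0],[0,0,0,0],[0,0,0,0],[0,0,0,0],[0,0,0,0],[0,0,0,0],[0,0,0,0]]]' 50 40
python3 -m crank '[[[0,0,-0.02,0],[0,0,-0.05,0],[0,0,-0.07,0],[0,0,-0.07,0]]]'
python3 - <<'E'
from h import *
u=np.array([np.cos(np.radians(99.2)),np.sin(np.radians(99.2))]);c=np.array([496.8,-61.7])
for a in(200,172):print(c+a*u)
p=c+190*u; go(p[0],p[1],45,99.2)
E
```

```text
clock: 4.25
tcp_pos: [455.5, 243.1, 24.9]
tool_rot: [[-0.408, 0.913, -0.003], [0.913, 0.408, -0.001], [0.0, -0.003, -1.0]]
ft_force: [1.1, -0.6, -0.3]
grip_width: 94.1
grip_force: 0.0
clock: 5.05
tcp_pos: [456.8, 244.2, 27.1]
tool_rot: [[-0.41, 0.912, 0.0], [0.912, 0.41, 0.0], [0.0, 0.0, -1.0]]
ft_force: [-1.8, -0.1, 6.0]
grip_width: 59.7
grip_force: 50.8
clock: 5.45
tcp_pos: [458.2, 244.4, 98.4]
tool_rot: [[-0.41, 0.912, 0.005], [0.912, 0.41, 0.001], [-0.001, 0.005, -1.0]]
ft_force: [0.6, 0.4, -5.0]
grip_width: 59.5
grip_force: 47.9
[464.82376246 135.72725301]
[469.30043572 108.08743759]
go [-0.1115, -0.0414, 0.0533] 0.2501 cur [458.2 244.4  98.4] 114.2
```

```bash
python3 -m crank '[[[-0.03,-0.011,0.01,0.1],[-0.06,-0.022,0.02,0.2],[-0.09,-0.033,0.03,0.25],[-0.1115,-0.0414,0.045,0.25],[-0.1115,-0.0414,0.053,0.25],[-0.1115,-0.0414,0.053,0.25],[-0.1115,-0.0414,0.053,0.25],[-0.1115,-0.0414,0.053,0.25]]]'
python3 - <<'E'
from h import *
u=np.array([np.cos(np.radians(99.2)),np.sin(np.radians(99.2))]);c=np.array([496.8,-61.7])
p=c+190*u; go(p[0],p[1],39,99.2); print(sense()["ft_force"])
p,d=snap("top");W=cloud("top",d); s=snap("side",'side1.png')
E
```

```text
clock: 6.25
tcp_pos: [464.8, 126.1, 43.6]
tool_rot: [[-0.161, 0.987, 0.0], [0.987, 0.161, 0.0], [0.0, 0.0, -1.0]]
ft_force: [-0.1, -0.5, -5.8]
grip_width: 59.7
grip_force: 43.0
go [-0.0005, 0.0016, 0.0046] 0.0012 cur [464.8 126.1  43.6] 99.3
[-0.05151587 -0.51673216 -5.75272275]
```

```bash
python3 - <<'E'
import cv2
p=cv2.imread('pics/side1.png');cv2.imwrite('pics/side1c.png',cv2.resize(p[170:300,200:370],None,fx=4.5,fy=4.5,interpolation=cv2.INTER_CUBIC))
E
```

```text
(no output)
```

View pics/side1c.png

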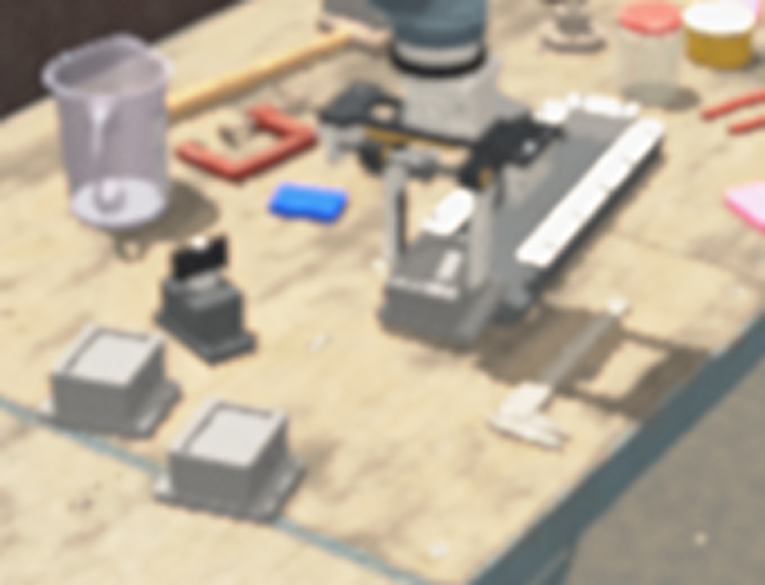

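The view shows the block held square over the apron, in line with the channel (crop about (440,290)). The three other parts are undisturbed.

```bash
python3 -m crank '[[[0,0.0016,0.003,0],[0,0.0016,0.005,0],[0,0.0016,0.005,0],[-0.01,0.0016,0.005,0],[-0.02,0.0016,0.005,0],[-0.03,0.0016,0.005,0],[-0.03,0.0016,0.005,0]]]'
python3 -m crank '[[[-0.006,0,0,0],[-0.012,0,0,0],[-0.018,0,0,0],[-0.024,0,0,0],[-0.03,0,0,0],[-0.03,0,0,0]]]'
python3 -m crank '[[[-0.006,0,0,0],[-0.012,0,0,0],[-0.018,0,0,0],[-0.024,0,0,0],[-0.03,0,0,0],[-0.03,0,0,0]]]'
python3 - <<'E'
from h import *
s=sense();print(s["ft_force"],s["ft_torque"])
E
```

```text
clock: 7.05
tcp_pos: [473.6, 96.4, 41.1]
tool_rot: [[-0.158, 0.987, 0.004], [0.987, 0.158, 0.002], [0.002, 0.005, -1.0]]
ft_force: [-0.6, 3.6, 8.6]
grip_width: 59.8
grip_force: 47.2
clock: 7.65
tcp_pos: [476.6, 68.8, 41.1]
tool_rot: [[-0.159, 0.987, 0.0], [0.987, 0.159, 0.006], [0.006, 0.001, -1.0]]
ft_force: [-8.2, 10.8, 17.3]
grip_width: 59.8
grip_force: 48.0
clock: 8.25
tcp_pos: [481.4, 39.1, 41.1]
tool_rot: [[-0.159, 0.987, -0.0], [0.987, 0.159, 0.006], [0.006, 0.001, -1.0]]
ft_force: [-8.8, 12.2, 18.3]
grip_width: 59.7
grip_force: 47.9
[-8.83222986 12.15315465 18.2991559 ] [2.38057077 1.2795662  0.30012644]
```

```bash
python3 -m crank '[[[0,-0.001,-0.003,0],[-0.01,-0.001,-0.003,0],[-0.02,-0.001,-0.003,0],[-0.03,-0.001,-0.003,0],[-0.04,-0.001,-0.003,0],[-0.05,-0.001,-0.003,0],[-0.05,-0.001,-0.003,0]]]'
python3 - <<'E'
from h import *
s=sense();print(s["ft_force"],s["ft_torque"],s["tcp_pos"])
E
```

```text
clock: 8.95
tcp_pos: [488.0, -14.5, 41.5]
tool_rot: [[-0.158, 0.987, 0.0], [0.987, 0.158, -0.001], [-0.001, 0.0, -1.0]]
ft_force: [0.2, -1.5, -3.2]
grip_width: 59.4
grip_force: 47.8
[ 0.20281606 -1.50919102 -3.2069688 ] [-0.16704864 -0.15983019 -0.03436281] [488.03882604 -14.53219558  41.46400318]
```

```bash
python3 -m crank '[[[-0.015,0,0,0],[-0.03,0,0,0],[-0.045,0,0,0],[-0.06,0,0,0],[-0.075,0,0,0],[-0.09,0,0,0],[-0.105,0,0,0],[-0.12,0,0,0],[-0.135,0,0,0],[-0.15,0,0,0],[-0.155,0,0,0],[-0.155,0,0,0]]]'
python3 -m crank '[[[0,0,0,0],[0,0,0,0],[0,0,0,0],[0,0,0,0]]]' 90
python3 -m crank '[[[0,0,-0.05,0],[0,0,-0.1,0],[0,0,-0.12,0],[0,0,-0.12,0]]]'
python3 - <<'E'
from h import *
p,d=snap("top");W=cloud("top",d)
for nm,u,v in[("A",178,168),("B",168,209)]: print(nm,*blob("top",W,38,60,u,v))
B=blob("top",W,38,60,168,209)
go(B[1][0],B[1][1],160,105.5)
E
```

```text
clock: 10.15
tcp_pos: [512.6, -166.8, 41.4]
tool_rot: [[-0.159, 0.987, 0.0], [0.987, 0.159, -0.001], [-0.001, 0.0, -1.0]]
ft_force: [0.1, -1.7, -3.5]
grip_width: 59.5
grip_force: 47.8
clock: 10.55
tcp_pos: [512.8, -165.6, 41.9]
tool_rot: [[-0.161, 0.987, 0.001], [0.987, 0.161, -0.0], [-0.0, 0.001, -1.0]]
ft_force: [-0.0, -0.5, 0.0]
grip_width: 87.9
grip_force: 0.0
clock: 10.95
tcp_pos: [514.9, -166.9, 165.9]
tool_rot: [[-0.16, 0.987, 0.007], [0.987, 0.16, -0.004], [-0.005, 0.007, -1.0]]
ft_force: [0.6, -0.1, 0.2]
grip_width: 90.3
grip_force: 0.0
A [595.9 361.1  45. ] [597.  361.1] [62.4 72.3] 18.0 349
B [459.1 389.   44.8] [459.4 388.8] [60.9 73. ] 16.2 350
go [0.5563, 0.0357, 0.0018] -0.1045 cur [ 513.3 -166.1  163. ] 99.2
```

```bash
python3 -m crank '[[[0.5563,0.0357,0.002,-0.11],[0.5563,0.0357,0.002,-0.11],[0.5563,0.0357,0.002,-0.11],[0.5563,0.0357,0.002,-0.11],[0.5563,0.0357,0.002,-0.11],[0.5563,0.0357,0.002,-0.11],[0.5563,0.0357,0.002,-0.11],[0.5563,0.0357,0.002,-0.11],[0.5563,0.0357,0.002,-0.11],[0.5563,0.0357,0.002,-0.11],[0.5563,0.0357,0.002,-0.11],[0.5563,0.0357,0.002,-0.11],[0.5563,0.0357,0.002,-0.11],[0.5563,0.0357,0.002,-0.11],[0.5563,0.0357,0.002,-0.11],[0.5563,0.0357,0.002,-0.11]]]' 94
python3 - <<'E'
from h import *
go(459.4,388.8,25,106)
E
```

```text
clock: 12.6
tcp_pos: [459.0, 387.7, 159.3]
tool_rot: [[-0.271, 0.963, -0.0], [0.963, 0.271, -0.0], [-0.0, -0.0, -1.0]]
ft_force: [0.2, 0.0, 0.9]
grip_width: 94.3
grip_force: 0.0
go [0.0009, 0.0007, 0.1343] -0.0051 cur [459.  387.7 159.3] 105.7
```

```bash
python3 -m crank '[[[0.001,0.0007,0.05,0],[0.001,0.0007,0.09,0],[0.001,0.0007,0.12,0],[0.001,0.0007,0.134,0],[0.001,0.0007,0.134,0],[0.001,0.0007,0.134,0]]]' 94
python3 -m crank '[[[0,0,0,0],[0,0,0,0],[0,0,0,0],[0,0,0,0],[0,0,0,0],[0,0,0,0],[0,0,0,0],[0,0,0,0]]]' 50 45
python3 -m crank '[[[0,0,-0.015,0],[0,0,-0.03,0],[0,0,-0.045,0],[0,0,-0.045,0],[0,0,-0.045,0]]]'
python3 - <<'E'
from h import *
# rail centreline from the first block: through (500.4,-90) at 99.26 deg
u=np.array([np.cos(np.radians(99.26)),np.sin(np.radians(99.26))]);c=np.array([500.4,-90.2]);c=c+u*((-61.7-c[1])/u[1])
print(c); p=c+200*u; go(p[0],p[1],60,99.26)
E
```

```text
clock: 13.2
tcp_pos: [460.3, 390.5, 27.0]
tool_rot: [[-0.272, 0.962, 0.002], [0.962, 0.272, 0.001], [0.001, 0.002, -1.0]]
ft_force: [0.4, 0.3, 0.8]
grip_width: 94.2
grip_force: 0.0
clock: 14.0
tcp_pos: [458.9, 390.3, 25.8]
tool_rot: [[-0.272, 0.962, -0.0], [0.962, 0.272, -0.0], [0.0, -0.0, -1.0]]
ft_force: [-3.1, -1.6, 6.1]
grip_width: 59.5
grip_force: 45.0
clock: 14.5
tcp_pos: [459.4, 390.4, 71.2]
tool_rot: [[-0.272, 0.962, 0.001], [0.962, 0.272, 0.001], [0.0, 0.001, -1.0]]
ft_force: [0.1, 0.1, -4.6]
grip_width: 60.0
grip_force: 45.0
[495.75337399 -61.7       ]
go [-0.2462, -0.0654, 0.011] 0.1091 cur [459.4 390.4  71.2] 105.8
```

```bash
python3 -m crank '[[[-0.03,-0.008,0,0.05],[-0.06,-0.016,0,0.1],[-0.09,-0.024,0,0.109],[-0.12,-0.032,0,0.109],[-0.15,-0.04,0,0.109],[-0.18,-0.048,0,0.109],[-0.21,-0.056,0,0.109],[-0.235,-0.062,0.01,0.109],[-0.246,-0.0654,0.02,0.109],[-0.246,-0.0654,0.02,0.109],[-0.246,-0.0654,0.02,0.109]]]'
python3 - <<'E'
from h import *
u=np.array([np.cos(np.radians(99.26)),np.sin(np.radians(99.26))]);c=np.array([495.75,-61.7])
p=c+195*u; go(p[0],p[1],39,99.26)
p=c+115*u; go(p[0],p[1],39,99.26);print(sense()["ft_force"])
E
```

```text
clock: 15.6
tcp_pos: [462.6, 136.2, 49.9]
tool_rot: [[-0.161, 0.987, -0.001], [0.987, 0.161, 0.0], [0.001, -0.001, -1.0]]
ft_force: [0.7, -0.2, -2.7]
grip_width: 59.6
grip_force: 45.0
go [-0.0057, 0.0009, 0.0109] -0.0 cur [462.6 136.2  49.9] 99.3
go [-0.0857, 0.0009, 0.0109] -0.0 cur [462.6 136.2  49.9] 99.3
[ 0.69200559 -0.20337256 -2.69165582]
```

```bash
python3 -m crank '[[[0,0.0005,0.005,0],[0,0.0005,0.0105,0],[0,0.0005,0.0105,0]]]'
python3 -m crank '[[[0,0,0.002,0],[0,0,0.002,0]]]'
```

```text
clock: 15.9
tcp_pos: [462.9, 136.4, 39.1]
tool_rot: [[-0.162, 0.987, -0.002], [0.987, 0.162, -0.0], [0.0, -0.002, -1.0]]
ft_force: [-0.7, -0.9, -3.2]
grip_width: 59.8
grip_force: 45.0
clock: 16.1
tcp_pos: [463.5, 136.0, 37.8]
tool_rot: [[-0.161, 0.987, -0.0], [0.987, 0.161, 0.0], [0.0, -0.0, -1.0]]
ft_force: [-0.1, -0.5, -3.3]
grip_width: 59.5
grip_force: 45.0
```

```bash
python3 -m crank '[[[-0.01,0,0.001,0],[-0.02,0,0.001,0],[-0.03,0,0.001,0],[-0.04,0,0.001,0],[-0.05,0,0.001,0],[-0.06,0,0.001,0],[-0.06,0,0.001,0]]]'
python3 -m crank '[[[-0.008,0,0,0],[-0.016,0,0,0],[-0.024,0,0,0],[-0.03,0,0,0],[-0.03,0,0,0]]]'
```

```text
clock: 16.8
tcp_pos: [473.7, 75.3, 37.1]
tool_rot: [[-0.159, 0.987, 0.0], [0.987, 0.159, -0.0], [-0.0, 0.0, -1.0]]
ft_force: [-0.2, -0.1, -3.0]
grip_width: 59.8
grip_force: 45.0
clock: 17.3
tcp_pos: [478.4, 46.2, 37.0]
tool_rot: [[-0.16, 0.987, 0.0], [0.987, 0.16, -0.0], [-0.0, 0.0, -1.0]]
ft_force: [0.4, -0.4, -4.2]
grip_width: 59.8
grip_force: 45.0
```

```bash
python3 -m crank '[[[-0.015,0,0,0],[-0.03,0,0,0],[-0.045,0,0,0],[-0.06,0,0,0],[-0.075,0,0,0],[-0.09,0,0,0],[-0.105,0,0,0],[-0.12,0,0,0],[-0.13,0,0,0],[-0.135,0,0,0],[-0.135,0,0,0]]]'
python3 -m crank '[[[0,0,0,0],[0,0,0,0],[0,0,0,0],[0,0,0,0]]]' 90
python3 -m crank '[[[0,0,-0.05,0],[0,0,-0.1,0],[0,0,-0.12,0],[0,0,-0.12,0]]]'
python3 - <<'E'
from h import *
p,d=snap("top");W=cloud("top",d)
B=blob("top",W,38,60,178,168);print(B, *blob("top",W,70,99,213,166))
go(B[1][0],B[1][1],160,90+B[3])
E
```

```text
clock: 18.4
tcp_pos: [500.0, -86.8, 36.9]
tool_rot: [[-0.16, 0.987, -0.0], [0.987, 0.16, 0.0], [0.0, 0.0, -1.0]]
ft_force: [-0.4, 0.2, -3.8]
grip_width: 59.9
grip_force: 45.0
clock: 18.8
tcp_pos: [500.2, -86.1, 37.3]
tool_rot: [[-0.162, 0.987, 0.001], [0.987, 0.162, -0.0], [-0.0, 0.001, -1.0]]
ft_force: [-0.9, 0.5, 0.0]
grip_width: 87.7
grip_force: 0.0
clock: 19.2
tcp_pos: [502.5, -87.1, 161.2]
tool_rot: [[-0.162, 0.987, 0.008], [0.987, 0.162, -0.003], [-0.004, 0.007, -1.0]]
ft_force: [-0.0, -0.1, -0.1]
grip_width: 90.2
grip_force: 0.0
(array([596.8, 360.3,  44.7]), array([596.6, 360.5]), array([61.9, 71.8]), 17.7, 360) [604.7 243.4  83.5] [605.2 243.9] [49.1 14.5] 72.5 70
go [0.4257, 0.1667, -0.0019] -0.1402 cur [500.8 -86.5 158.4] 99.3
```

```bash
python3 -m crank '[[[0.4257,0.1667,-0.002,-0.14],[0.4257,0.1667,-0.002,-0.14],[0.4257,0.1667,-0.002,-0.14],[0.4257,0.1667,-0.002,-0.14],[0.4257,0.1667,-0.002,-0.14],[0.4257,0.1667,-0.002,-0.14],[0.4257,0.1667,-0.002,-0.14],[0.4257,0.1667,-0.002,-0.14],[0.4257,0.1667,-0.002,-0.14],[0.4257,0.1667,-0.002,-0.14],[0.4257,0.1667,-0.002,-0.14],[0.4257,0.1667,-0.002,-0.14],[0.4257,0.1667,-0.002,-0.14],[0.4257,0.1667,-0.002,-0.14]]]' 94
python3 - <<'E'
from h import *
go(596.6,360.5,25,107.7)
E
```

```text
clock: 20.65
tcp_pos: [595.9, 359.3, 158.9]
tool_rot: [[-0.302, 0.953, -0.0], [0.953, 0.302, -0.0], [-0.0, -0.0, -1.0]]
ft_force: [0.3, -0.1, -0.1]
grip_width: 94.1
grip_force: 0.0
go [0.0009, 0.0011, 0.1339] -0.0022 cur [595.9 359.3 158.9] 107.6
```

```bash
python3 -m crank '[[[0.001,0.001,0.05,0],[0.001,0.001,0.09,0],[0.001,0.001,0.12,0],[0.001,0.001,0.134,0],[0.001,0.001,0.134,0],[0.001,0.001,0.134,0]]]' 94
python3 -m crank '[[[0,0,0,0],[0,0,0,0],[0,0,0,0],[0,0,0,0],[0,0,0,0],[0,0,0,0],[0,0,0,0],[0,0,0,0]]]' 50 45
python3 -m crank '[[[0,0,-0.03,0],[0,0,-0.06,0],[0,0,-0.09,0],[0,0,-0.11,0],[0,0,-0.115,0],[0,0,-0.115,0]]]'
python3 - <<'E'
from h import *
u=np.array([np.cos(np.radians(99.26)),np.sin(np.radians(99.26))]);c=np.array([495.75,-61.7])
p=c+200*u; go(p[0],p[1],140,99.26)
E
```

```text
clock: 21.25
tcp_pos: [597.7, 362.1, 26.8]
tool_rot: [[-0.303, 0.953, 0.002], [0.953, 0.303, 0.001], [0.0, 0.003, -1.0]]
ft_force: [0.4, 0.2, 0.6]
grip_width: 94.1
grip_force: 0.0
clock: 22.05
tcp_pos: [596.2, 362.0, 25.3]
tool_rot: [[-0.304, 0.953, -0.001], [0.953, 0.304, -0.0], [0.0, -0.001, -1.0]]
ft_force: [-3.5, -1.3, 4.7]
grip_width: 59.7
grip_force: 45.0
clock: 22.65
tcp_pos: [596.4, 361.9, 139.2]
tool_rot: [[-0.303, 0.953, -0.0], [0.953, 0.303, -0.0], [-0.0, -0.0, -1.0]]
ft_force: [-0.6, -0.3, -4.2]
grip_width: 59.9
grip_force: 45.0
go [-0.1752, -0.1952, -0.0008] 0.1401 cur [596.4 361.9 139.2] 107.7
```

```bash
python3 -m crank '[[[-0.02,-0.022,0,0.05],[-0.04,-0.044,0,0.1],[-0.06,-0.067,0,0.14],[-0.08,-0.089,0,0.14],[-0.1,-0.111,0,0.14],[-0.12,-0.134,0,0.14],[-0.14,-0.156,0,0.14],[-0.16,-0.178,0.01,0.14],[-0.175,-0.195,0.04,0.14],[-0.175,-0.195,0.07,0.14],[-0.175,-0.195,0.09,0.14],[-0.175,-0.195,0.09,0.14],[-0.175,-0.195,0.09,0.14]]]'
python3 - <<'E'
from h import *
u=np.array([np.cos(np.radians(99.26)),np.sin(np.radians(99.26))]);c=np.array([495.75,-61.7])
p=c+200*u; go(p[0],p[1],36.5,99.26);print(sense()["ft_force"])
E
```

```text
clock: 23.95
tcp_pos: [462.9, 136.0, 49.0]
tool_rot: [[-0.161, 0.987, -0.002], [0.987, 0.161, -0.0], [0.0, -0.002, -1.0]]
ft_force: [0.1, 0.1, -3.4]
grip_width: 59.9
grip_force: 45.0
go [-0.0004, 0.0007, 0.0125] 0.0002 cur [462.9 136.   49. ] 99.3
[ 0.1052286   0.08159393 -3.40200438]
```

```bash
python3 -m crank '[[[0,0.0005,0.006,0],[0,0.0005,0.0125,0],[-0.01,0.0005,0.0125,0],[-0.02,0.0005,0.0125,0],[-0.03,0.0005,0.0125,0],[-0.04,0.0005,0.0125,0],[-0.05,0.0005,0.0125,0],[-0.06,0.0005,0.0125,0],[-0.06,0.0005,0.0125,0]]]'
python3 -m crank '[[[-0.008,0,0,0],[-0.016,0,0,0],[-0.024,0,0,0],[-0.03,0,0,0],[-0.03,0,0,0]]]'
```

```text
clock: 24.85
tcp_pos: [474.4, 75.6, 37.6]
tool_rot: [[-0.159, 0.987, 0.0], [0.987, 0.159, -0.0], [-0.0, 0.0, -1.0]]
ft_force: [-0.2, -0.5, -3.2]
grip_width: 59.3
grip_force: 45.0
clock: 25.35
tcp_pos: [479.1, 46.6, 37.5]
tool_rot: [[-0.16, 0.987, 0.0], [0.987, 0.16, -0.0], [-0.0, 0.0, -1.0]]
ft_force: [-0.3, 0.8, -4.8]
grip_width: 59.7
grip_force: 45.0
```

```bash
python3 -m crank '[[[-0.012,0,0.0005,0],[-0.024,0,0.0005,0],[-0.036,0,0.0005,0],[-0.048,0,0.0005,0],[-0.056,0,0.0005,0],[-0.062,0,0.0005,0],[-0.068,0,0.0005,0],[-0.072,0,0.0005,0],[-0.076,0,0.0005,0],[-0.078,0,0.0005,0]]]'
python3 -m crank '[[[0,0,0,0],[0,0,0,0],[0,0,0,0],[0,0,0,0]]]' 90
python3 -m crank '[[[0,0,-0.05,0],[0,0,-0.1,0],[0,0,-0.12,0],[0,0,-0.12,0]]]'
python3 - <<'E'
from h import *
p,d=snap("top");W=cloud("top",d)
B=blob("top",W,70,99,213,166);print(B)
go(B[1][0],B[1][1],140,B[3])
E
```

```text
clock: 26.35
tcp_pos: [491.1, -28.7, 36.9]
tool_rot: [[-0.161, 0.987, -0.001], [0.987, 0.161, 0.003], [0.003, -0.0, -1.0]]
ft_force: [-0.4, 8.0, -0.4]
grip_width: 59.4
grip_force: 45.0
clock: 26.75
tcp_pos: [491.8, -30.0, 37.4]
tool_rot: [[-0.161, 0.987, 0.001], [0.987, 0.161, -0.001], [-0.001, 0.001, -1.0]]
ft_force: [-0.2, 0.1, 0.6]
grip_width: 87.5
grip_force: 0.0
clock: 27.15
tcp_pos: [494.1, -30.5, 161.1]
tool_rot: [[-0.161, 0.987, 0.008], [0.987, 0.161, -0.003], [-0.004, 0.008, -1.0]]
ft_force: [-0.0, 0.5, -0.6]
grip_width: 90.1
grip_force: 0.0
(array([604.9, 243.1,  82.7]), array([605.2, 243.7]), array([49.3, 14. ]), 70.9, 69)
go [0.252, 0.1554, 0.0184] 0.4729 cur [492.4 -30.  158.4] 99.3
```

```bash
python3 -m crank '[[[0.252,0.1554,0.018,0.46],[0.252,0.1554,0.018,0.46],[0.252,0.1554,0.018,0.46],[0.252,0.1554,0.018,0.46],[0.252,0.1554,0.018,0.46],[0.252,0.1554,0.018,0.46],[0.252,0.1554,0.018,0.46],[0.252,0.1554,0.018,0.46],[0.252,0.1554,0.018,0.46],[0.252,0.1554,0.018,0.46],[0.252,0.1554,0.018,0.46]]]' 45
python3 - <<'E'
from h import *
go(605.2,243.9,60,71.7)
E
```

```text
clock: 28.3
tcp_pos: [604.0, 242.6, 139.0]
tool_rot: [[0.316, 0.949, -0.0], [0.949, -0.316, -0.0], [-0.0, -0.0, -1.0]]
ft_force: [0.4, -0.8, 0.1]
grip_width: 44.7
grip_force: 0.0
go [0.0016, 0.0008, 0.079] -0.0022 cur [604.  242.6 139. ] 71.6
```

```bash
python3 -m crank '[[[0.0016,0.0008,0.03,0],[0.0016,0.0008,0.055,0],[0.0016,0.0008,0.07,0],[0.0016,0.0008,0.079,0],[0.0016,0.0008,0.079,0],[0.0016,0.0008,0.079,0]]]'
python3 -m crank '[[[0,0,0,0],[0,0,0,0],[0,0,0,0],[0,0,0,0],[0,0,0,0],[0,0,0,0],[0,0,0,0]]]' 5 55
python3 -m crank '[[[0,0,-0.02,0],[0,0,-0.04,0],[0,0,-0.06,0],[0,0,-0.06,0]]]'
python3 - <<'E'
from h import *
u=np.array([np.cos(np.radians(99.26)),np.sin(np.radians(99.26))]);c=np.array([495.75,-61.7])
p=c+190*u; go(p[0],p[1],110,99.26)
E
```

```text
clock: 28.9
tcp_pos: [606.2, 245.3, 61.0]
tool_rot: [[0.315, 0.949, 0.002], [0.949, -0.315, 0.0], [0.001, 0.001, -1.0]]
ft_force: [-0.8, -0.6, 0.6]
grip_width: 45.0
grip_force: 0.0
clock: 29.6
tcp_pos: [605.9, 245.3, 60.3]
tool_rot: [[0.315, 0.949, 0.001], [0.949, -0.315, 0.0], [0.0, 0.001, -1.0]]
ft_force: [2.2, -0.3, 0.2]
grip_width: 13.7
grip_force: 55.0
clock: 30.0
tcp_pos: [606.1, 245.7, 121.4]
tool_rot: [[0.314, 0.949, 0.002], [0.949, -0.314, 0.001], [0.002, 0.002, -1.0]]
ft_force: [0.9, 0.5, -5.6]
grip_width: 13.3
grip_force: 55.0
go [-0.1581, -0.0961, 0.011] -0.4598 cur [606.1 245.7 121.4] 71.7
```

```bash
python3 -m crank '[[[-0.02,-0.012,0,-0.1],[-0.045,-0.027,0,-0.2],[-0.07,-0.042,0,-0.3],[-0.095,-0.057,0,-0.4],[-0.12,-0.072,0,-0.46],[-0.145,-0.087,0,-0.46],[-0.158,-0.096,0.01,-0.46],[-0.158,-0.096,0.025,-0.46],[-0.158,-0.096,0.037,-0.46],[-0.158,-0.096,0.037,-0.46],[-0.158,-0.096,0.037,-0.46]]]'
python3 - <<'E'
from h import *
u=np.array([np.cos(np.radians(99.26)),np.sin(np.radians(99.26))]);c=np.array([495.75,-61.7])
p=c+190*u; go(p[0],p[1],71.5,99.26);print(sense()["ft_force"])
p,d=snap("side");cv2.imwrite('pics/s2.png',cv2.resize(p[150:280,220:390,::-1],None,fx=4.5,fy=4.5,interpolation=cv2.INTER_CUBIC))
p,d=snap("top");W=cloud("top",d)
# foot outline (z 20..34)
ctr=pix("top",[464,130,30]).astype(int);print(ctr)
print(blob("top",W,15,33,*ctr),blob("top",W,58,74,*ctr))
E
```

```text
clock: 31.1
tcp_pos: [464.1, 125.7, 82.2]
tool_rot: [[-0.161, 0.987, -0.002], [0.987, 0.161, 0.0], [0.0, -0.002, -1.0]]
ft_force: [0.9, 0.0, -5.7]
grip_width: 13.6
grip_force: 55.0
go [-0.0, 0.0011, 0.0107] 0.0004 cur [464.1 125.7  82.2] 99.3
[ 0.90141082  0.04027804 -5.67116027]
[245 209]Traceback (most recent call last):
  File "<stdin>", line 8, in <module>
  File "h.py", line 24, in blob
    i=1+np.argmax(st[1:,4]); P=W[l==i]
        ~~~~~~~~~^^^^^^^^^^
    return _wrapfunc(a, 'argmax', axis=axis, out=out, **kwds)
    return bound(*args, **kwds)
ValueError: attempt to get argmax of an empty sequence
```

View pics/s2.png

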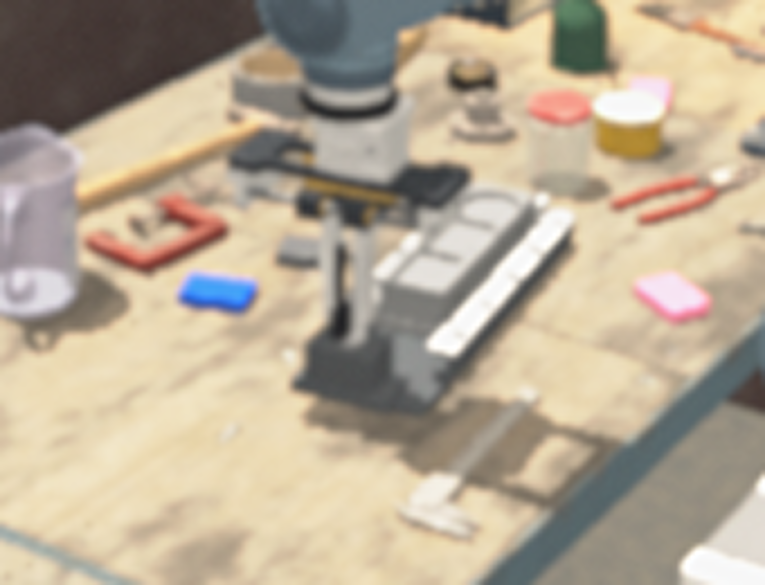

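The clamp hangs square over the apron (crop (370,360)). The three blocks sit in the channel, with the round nest deepest.

```bash
python3 -m crank '[[[0,0.001,0.006,0],[0,0.001,0.0108,0],[0,0.001,0.0108,0]]]'
python3 -m crank '[[[-0.01,0,0,0],[-0.02,0,0,0],[-0.03,0,0,0],[-0.04,0,0,0],[-0.05,0,0,0],[-0.055,0,0,0],[-0.055,0,0,0]]]'
python3 -m crank '[[[-0.006,0,0,0],[-0.012,0,0,0],[-0.018,0,0,0],[-0.024,0,0,0],[-0.03,0,0,0],[-0.03,0,0,0]]]'
```

```text
clock: 31.5
tcp_pos: [464.9, 125.7, 71.3]
tool_rot: [[-0.161, 0.987, -0.002], [0.987, 0.161, -0.0], [0.0, -0.002, -1.0]]
ft_force: [-0.5, -0.8, -6.0]
grip_width: 13.3
grip_force: 55.0
clock: 32.2
tcp_pos: [474.6, 70.6, 72.2]
tool_rot: [[-0.16, 0.987, 0.0], [0.987, 0.16, 0.0], [-0.0, 0.0, -1.0]]
ft_force: [-0.9, 0.7, -5.6]
grip_width: 13.6
grip_force: 55.0
clock: 32.8
tcp_pos: [479.5, 41.1, 72.3]
tool_rot: [[-0.16, 0.987, 0.0], [0.987, 0.16, -0.0], [-0.0, 0.0, -1.0]]
ft_force: [0.7, 0.5, -6.0]
grip_width: 13.4
grip_force: 55.0
```

```bash
python3 -m crank '[[[-0.004,0,0.001,0],[-0.008,0,0.001,0],[-0.012,0,0.001,0],[-0.016,0,0.001,0],[-0.018,0,0.001,0],[-0.018,0,0.001,0]]]'
python3 -m crank '[[[-0.002,0,0,0],[-0.004,0,0,0],[-0.004,0,0,0]]]'
python3 -m crank '[[[-0.002,0,0,0],[-0.003,0,0,0],[-0.003,0,0,0]]]'
```

```text
clock: 33.4
tcp_pos: [481.8, 25.9, 71.2]
tool_rot: [[-0.16, 0.987, -0.001], [0.987, 0.16, 0.005], [0.005, -0.0, -1.0]]
ft_force: [-0.7, 7.9, -3.2]
grip_width: 13.8
grip_force: 55.0
clock: 33.7
tcp_pos: [482.4, 22.2, 71.3]
tool_rot: [[-0.16, 0.987, -0.001], [0.987, 0.16, 0.005], [0.005, -0.0, -1.0]]
ft_force: [-1.9, 9.2, -3.4]
grip_width: 13.4
grip_force: 55.0
clock: 34.0
tcp_pos: [482.8, 19.5, 71.3]
tool_rot: [[-0.16, 0.987, -0.001], [0.987, 0.16, 0.006], [0.006, -0.0, -1.0]]
ft_force: [-1.5, 10.6, -1.8]
grip_width: 13.6
grip_force: 55.0
```

```bash
python3 -m crank '[[[-0.001,0,0,0],[-0.002,0,0,0],[-0.002,0,0,0]]]'
python3 -m crank '[[[-0.001,0,0,0],[-0.002,0,0,0],[-0.002,0,0,0]]]'
python3 -m crank '[[[-0.001,0,0,0],[-0.002,0,0,0],[-0.002,0,0,0]]]'
```

```text
clock: 34.3
tcp_pos: [483.1, 17.7, 71.3]
tool_rot: [[-0.16, 0.987, -0.001], [0.987, 0.16, 0.006], [0.006, -0.0, -1.0]]
ft_force: [-1.0, 9.5, -2.0]
grip_width: 13.8
grip_force: 55.0
clock: 34.6
tcp_pos: [483.1, 17.4, 71.4]
tool_rot: [[-0.159, 0.987, -0.002], [0.987, 0.159, 0.01], [0.01, -0.0, -1.0]]
ft_force: [-1.9, 19.1, 0.1]
grip_width: 13.5
grip_force: 55.0
clock: 34.9
tcp_pos: [483.2, 17.2, 71.5]
tool_rot: [[-0.158, 0.987, -0.003], [0.987, 0.158, 0.014], [0.014, -0.001, -1.0]]
ft_force: [-3.8, 24.1, 4.5]
grip_width: 13.7
grip_force: 55.0
```

Contact with the stop is at a≈80 mm, as predicted, with 24 N of push. Now I turn the T-bar while keeping the push on.

```bash
python3 -m crank '[[[0,0,0,0.1],[0,0,0,0.2],[0,0,0,0.3],[0,0,0,0.4],[0,0,0,0.5],[0,0,0,0.6],[0,0,0,0.7],[0,0,0,0.8],[0,0,0,0.9],[0,0,0,1],[0,0,0,1]]]'
python3 - <<'E'
from h import *
s=sense();R=s["tool_rot"];print(s["ft_torque"],np.degrees(np.arctan2(R[1][0],R[0][0])),s["joint_pos"])
E
```

```text
clock: 36.0
tcp_pos: [484.4, 16.8, 71.6]
tool_rot: [[0.777, 0.629, 0.001], [0.629, -0.777, 0.013], [0.009, -0.01, -1.0]]
ft_force: [0.4, 22.7, -1.0]
grip_width: 13.3
grip_force: 55.0
[ 4.67164889 -0.20713264 -0.10582771] 39.00622646126989 [-0.20734693  0.02739542  2.06661788  0.01479365  1.04971838  0.67524203]
```

```bash
python3 -m crank '[[[0,0,0,0.1],[0,0,0,0.2],[0,0,0,0.3],[0,0,0,0.4],[0,0,0,0.48],[0,0,0,0.52],[0,0,0,0.55],[0,0,0,0.55],[0,0,0,0.55]]]'
python3 - <<'E'
from h import *
s=sense();R=s["tool_rot"];print(s["ft_torque"],np.degrees(np.arctan2(R[1][0],R[0][0])),s["joint_pos"])
E
```

```text
clock: 36.9
tcp_pos: [484.7, 16.3, 71.6]
tool_rot: [[0.994, 0.108, 0.001], [0.108, -0.994, 0.011], [0.003, -0.011, -1.0]]
ft_force: [1.6, 20.5, -2.4]
grip_width: 13.6
grip_force: 55.2
[ 4.44942503 -0.41113583  0.56441901] 6.208640250198356 [-0.207546    0.02755467  2.06645225  0.01329392  1.04862169  1.24823769]
```

```bash
python3 -m crank '[[[0,0,0,0],[0,0,0,0],[0,0,0,0],[0,0,0,0]]]' 45
python3 -m crank '[[[0,0,-0.05,0],[0,0,-0.08,0],[0,0,-0.08,0],[0.1,-0.1,-0.08,0],[0.1,-0.15,-0.08,0],[0.1,-0.2,-0.08,0],[0.1,-0.2,-0.08,0],[0.1,-0.2,-0.08,0],[0.1,-0.2,-0.08,0]]]'
python3 - <<'E'
from h import *
p,d=snap("top");W=cloud("top",d);np.save('W1.npy',W)
cv2.imwrite('pics/c3.png',cv2.resize(p[135:240,235:385,::-1],None,fx=5,fy=5,interpolation=cv2.INTER_CUBIC))
for u,v,lo,hi in[(270,203,84,99),(309,158,8,25),(352,163,8,25)]:
    try: print(*blob("top",W,lo,hi,u,v))
    except Exception as e: print(e)
E
```

```text
clock: 37.3
tcp_pos: [485.4, 10.6, 72.2]
tool_rot: [[0.994, 0.109, 0.002], [0.109, -0.994, -0.001], [0.002, 0.001, -1.0]]
ft_force: [0.4, -0.7, 0.1]
grip_width: 42.1
grip_force: 0.0
clock: 38.2
tcp_pos: [561.8, 223.5, 150.2]
tool_rot: [[0.994, 0.113, -0.001], [0.113, -0.994, 0.0], [-0.001, -0.0, -1.0]]
ft_force: [0.1, -1.2, 0.7]
grip_width: 45.0
grip_force: 0.0
[483.6  17.5  93.2] [484.3  17.2] [48.  13.4] 15.3 53
[643.3 -76.7  14.6] [643.1 -74.4] [61.5 44.1] 22.5 190
[ 634.7 -220.1   14.3] [ 636.3 -219.6] [43.  61.2] 73.2 192
```

View pics/c3.png

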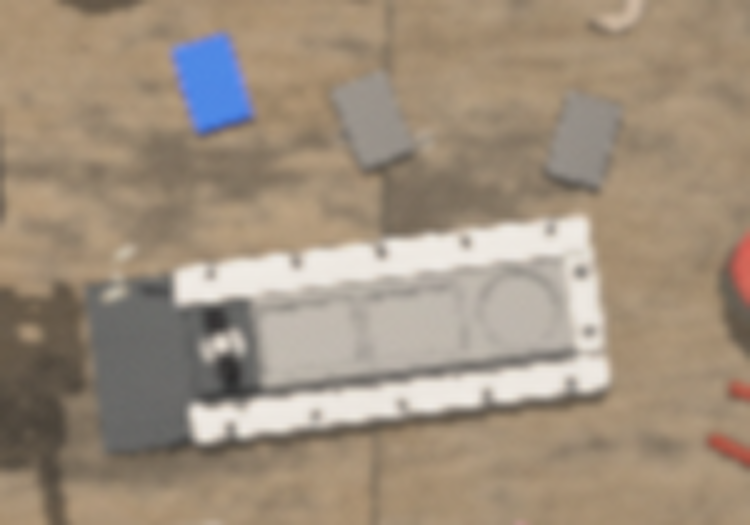

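The bar lies across, the row is flush from the stop to the clamp, and the plates are at crop (372,120) and (583,138). Now I refine the plates, nests and bar angle over a few averaged frames.

```bash
python3 - <<'E'
from h import *
Ws=[]
for _ in range(5):
    p,d=snap("top");Ws.append(cloud("top",d))
def mr(lo,hi,u,v,r=22):
    o=[]
    for W in Ws:
        b=blob("top",W,lo,hi,u,v,r);o.append([*b[0],*b[1],*b[2],b[3]])
    return np.round(np.mean(o,0),1).tolist(),np.round(np.std(o,0),1).tolist()
for nm,a in dict(p1=(8,25,309,158),p2=(8,25,352,163),bar=(80,99,279,203)).items(): print(nm,*mr(*a))
W=np.nanmean(Ws,0)
# PCA angles
for nm,(lo,hi,u0,v0) in dict(p1=(8,25,309,158),p2=(8,25,352,163),bar=(80,99,279,203)).items():
    A=[]
    for w in Ws:
        s=w[v0-22:v0+22,u0-22:u0+22];q=s[(s[...,2]>lo)&(s[...,2]<hi)][:,:2];q=q[np.linalg.norm(q-np.median(q,0),axis=1)<42]
        e,v=np.linalg.eigh(np.cov(q.T));A.append(np.degrees(np.arctan2(v[1,1],v[0,1]))%180)
    print(nm,np.round(A,1))
u=np.array([np.cos(np.radians(99.26)),np.sin(np.radians(99.26))]);n=np.array([-u[1],u[0]]);c=np.array([495.75,-61.7])
m=(W[...,2]>49)&(W[...,2]<66);m[:,:265]=0;m[:180]=0;m[225:]=0;m[:,365:]=0
q=W[m][:,:2]-c;a=q@u;b=q@n;print("row a",np.percentile(a,[0,1,99,100]),"b",np.percentile(b,[0,2,98,100]),b.mean())
# pocket floors: z<54.5 vs rim
m2=m&(W[...,2]<55);q2=W[m2][:,:2]-c;a2=q2@u;b2=q2@n
for lo,hi in((-80,-14),(-10,56),(-150,-84)):
    k=(a2>lo)&(a2<hi)&(np.abs(b2)<27);print(lo,k.sum(),np.mean(a2[k]) if k.any() else 0,np.mean(b2[k]) if k.any() else 0)
print(sense()["clock"]);go(644,-76,160,22.6)
E
```

```text
p1 [644.4, -76.3, 14.5, 645.2, -76.7, 62.1, 45.8, 21.5] [0.5, 0.7, 0.1, 0.7, 1.2, 1.6, 3.7, 2.9]
p2 [635.1, -220.2, 14.7, 635.2, -220.8, 43.7, 62.7, 74.9] [0.2, 0.4, 0.2, 0.5, 1.2, 2.3, 5.0, 1.7]
bar [483.3, 17.0, 92.9, 483.6, 17.1, 49.5, 13.5, 16.0] [0.4, 0.2, 0.3, 0.3, 0.1, 0.6, 0.1, 0.4]
p1 [26.3 27.7 23.8 23.8 17.9]
p2 [166.  159.4 155.9 165.  166.9]
bar [15.3 16.4 16.3 15.5 16.6]
row a [-163.47805646 -149.40533227   99.64221446  102.44925916] b [-31.01383805 -29.19089555  28.88642465  30.44575134] -0.19633511703419954
-80 230 -46.569753351812004 -0.9967788406776623
-10 228 23.47242294096305 -1.3790687561209607
-150 165 -116.404154951842 0.5591208117201122
38.5
go [0.05, 0.3026, -0.0089] -0.274 cur [561.8 219.5 151. ] 6.2
```

The bar rests at about 1.45 rad. I regrip it and push it to its end stop so it settles nearer 1.5.

```bash
python3 - <<'E'
from h import *
go(483.8,17,150,15.9)
E
```

```text
go [-0.0993, 0.193, 0.0011] -0.1623 cur [561.8 219.5 151. ] 6.2
```

```bash
python3 -m crank '[[[-0.099,0.193,0,-0.162],[-0.099,0.193,0,-0.162],[-0.099,0.193,0,-0.162],[-0.099,0.193,0,-0.162],[-0.099,0.193,0,-0.162],[-0.099,0.193,0,-0.162],[-0.099,0.193,0,-0.162],[-0.099,0.193,0.04,-0.162],[-0.099,0.193,0.078,-0.162],[-0.099,0.193,0.078,-0.162],[-0.099,0.193,0.078,-0.162]]]' 45 60
python3 -m crank '[[[0,0,0,0],[0,0,0,0],[0,0,0,0],[0,0,0,0],[0,0,0,0],[0,0,0,0]]]' 5 60
python3 -m crank '[[[0,0,0,0.05],[0,0,0,0.1],[0,0,0,0.15],[0,0,0,0.19],[0,0,0,0.19],[0,0,0,0.19]]]'
python3 - <<'E'
from h import *
s=sense();R=s["tool_rot"];print(s["ft_torque"],np.degrees(np.arctan2(R[1][0],R[0][0])))
E
python3 -m crank '[[[0,0,0,0.03],[0,0,0,0.06],[0,0,0,0.06]]]'
python3 - <<'E'
from h import *
s=sense();R=s["tool_rot"];print(s["ft_torque"],np.degrees(np.arctan2(R[1][0],R[0][0])))
E
```

```text
clock: 39.6
tcp_pos: [484.6, 19.1, 73.3]
tool_rot: [[0.961, 0.277, -0.001], [0.277, -0.961, 0.0], [-0.001, -0.001, -1.0]]
ft_force: [-0.3, -0.6, 1.1]
grip_width: 45.0
grip_force: 0.0
clock: 40.2
tcp_pos: [485.4, 17.7, 74.1]
tool_rot: [[0.961, 0.276, 0.002], [0.276, -0.961, -0.001], [0.001, 0.002, -1.0]]
ft_force: [-0.2, -2.5, 4.5]
grip_width: 13.2
grip_force: 60.0
clock: 40.8
tcp_pos: [485.4, 17.5, 74.1]
tool_rot: [[0.997, 0.083, 0.002], [0.083, -0.997, -0.002], [0.002, 0.002, -1.0]]
ft_force: [-0.6, -3.8, 5.9]
grip_width: 13.8
grip_force: 60.5
[-0.66665103  0.0307396   0.76301523] 4.749056248928205
clock: 41.1
tcp_pos: [485.4, 17.5, 74.1]
tool_rot: [[1.0, 0.021, 0.002], [0.021, -1.0, -0.002], [0.002, 0.002, -1.0]]
ft_force: [1.1, -3.3, 5.1]
grip_width: 14.1
grip_force: 63.0
[-0.59908296  0.04987602  1.1926965 ] 1.2122467300567559
```

```bash
python3 -m crank '[[[0,0,0,0],[0,0,0,0],[0,0,0,0],[0,0,0,0]]]' 45
python3 -m crank '[[[0,0,-0.04,0],[0,0,-0.08,0],[0,0,-0.08,0]]]' 80
python3 - <<'E'
from h import *
go(644.4,-76.5,140,22.6)
E
```

```text
clock: 41.5
tcp_pos: [483.6, 18.7, 72.4]
tool_rot: [[1.0, 0.017, -0.002], [0.017, -1.0, 0.001], [-0.002, -0.001, -1.0]]
ft_force: [-0.2, -0.1, 0.2]
grip_width: 42.4
grip_force: 0.0
clock: 41.8
tcp_pos: [488.0, 17.8, 158.6]
tool_rot: [[1.0, 0.017, 0.01], [0.017, -1.0, -0.002], [0.01, 0.002, -1.0]]
ft_force: [1.0, 0.1, 0.9]
grip_width: 65.5
grip_force: 0.0
go [0.1546, 0.097, 0.0203] -0.3602 cur [488.   17.8 158.6] 1.0
```

```bash
python3 -m crank '[[[0.1546,0.097,0.02,-0.36],[0.1546,0.097,0.02,-0.36],[0.1546,0.097,0.02,-0.36],[0.1546,0.097,0.02,-0.36],[0.1546,0.097,0.02,-0.36],[0.1546,0.097,0.02,-0.36],[0.1546,0.097,0.02,-0.36]]]' 75
python3 - <<'E'
from h import *
p,d=snap("top");W=cloud("top",d)
try: print(blob("top",W,80,99,279,203))
except Exception as e: print(e)
go(644.4,-76.5,8,22.6)
E
```

```text
clock: 42.5
tcp_pos: [639.6, -75.1, 132.5]
tool_rot: [[0.923, 0.385, -0.002], [0.385, -0.923, 0.001], [-0.001, -0.001, -1.0]]
ft_force: [-0.4, 1.1, 1.1]
grip_width: 75.1
grip_force: 0.0
attempt to get argmax of an empty sequence
go [0.0039, 0.0032, 0.1249] 0.0005 cur [639.7 -75.1 132.9] 22.6
```

```bash
python3 -m crank '[[[0.003,0.002,0.04,0],[0.003,0.002,0.08,0],[0.003,0.002,0.1,0],[0.003,0.002,0.1,0],[0.003,0.002,0.1,0]]]'
python3 - <<'E'
from h import *
go(644.4,-76.5,8.5,22.6)
E
```

```text
clock: 43.05
tcp_pos: [644.3, -76.3, 34.1]
tool_rot: [[0.923, 0.385, 0.001], [0.385, -0.923, -0.0], [0.001, 0.0, -1.0]]
ft_force: [0.7, 0.5, 0.9]
grip_width: 75.4
grip_force: 0.0
go [0.0, 0.0002, 0.0256] 0.0003 cur [644.3 -76.3  34.1] 22.6
```

```bash
python3 -m crank '[[[0,0,0.015,0],[0,0,0.0255,0],[0,0,0.0255,0],[0,0,0.0255,0]]]'
python3 -m crank '[[[0,0,0,0],[0,0,0,0],[0,0,0,0],[0,0,0,0],[0,0,0,0],[0,0,0,0]]]' 30 45
python3 -m crank '[[[0,0,-0.03,0],[0,0,-0.07,0],[0,0,-0.1,0],[0,0,-0.1,0],[0,0,-0.1,0]]]'
python3 - <<'E'
from h import *
u=np.array([np.cos(np.radians(99.26)),np.sin(np.radians(99.26))]);c=np.array([495.75,-61.7])
for a in(-47,23):
  p=c+a*u;print(p); go(p[0],p[1],100,99.26)
E
```

```text
clock: 43.45
tcp_pos: [644.1, -76.7, 7.4]
tool_rot: [[0.923, 0.384, -0.0], [0.384, -0.923, 0.0], [-0.0, -0.0, -1.0]]
ft_force: [-0.3, -0.6, -0.3]
grip_width: 74.8
grip_force: 0.0
clock: 44.05
tcp_pos: [644.3, -76.8, 7.8]
tool_rot: [[0.923, 0.384, 0.0], [0.384, -0.923, -0.0], [0.0, 0.0, -1.0]]
ft_force: [-0.1, -0.5, 0.2]
grip_width: 39.3
grip_force: 45.0
clock: 44.55
tcp_pos: [643.8, -76.6, 106.7]
tool_rot: [[0.923, 0.384, -0.001], [0.384, -0.923, 0.0], [-0.001, -0.001, -1.0]]
ft_force: [-0.7, -0.3, -3.2]
grip_width: 39.1
grip_force: 45.0
[ 503.31299685 -108.08750994]
go [-0.1418, -0.0249, 0.0068] -1.2778 cur [643.8 -76.6 106.7] 22.6
[492.04895899 -38.99972918]
go [-0.1256, -0.093, 0.0069] -1.2778 cur [643.8 -76.6 106.7] 22.6
```

```bash
python3 -m crank '[[[-0.02,-0.004,0,-0.12],[-0.04,-0.007,0,-0.24],[-0.06,-0.011,0,-0.36],[-0.08,-0.014,0,-0.48],[-0.1,-0.018,0,-0.6],[-0.12,-0.021,0,-0.72],[-0.1418,-0.0249,0,-0.84],[-0.1418,-0.0249,0,-0.96],[-0.1418,-0.0249,0,-1],[-0.1418,-0.0249,0,-1]]]'
python3 -m crank '[[[0,0,0.01,-0.1],[0,0,0.02,-0.2],[0,0,0.03,-0.278],[0,0,0.03,-0.278],[0,0,0.03,-0.278],[0,0,0.03,-0.278]]]'
python3 - <<'E'
from h import *
go(503.3,-108.1,62,99.26)
E
```

```text
clock: 45.55
tcp_pos: [501.7, -107.4, 104.8]
tool_rot: [[0.129, 0.992, -0.005], [0.992, -0.129, 0.002], [0.002, -0.005, -1.0]]
ft_force: [0.4, -0.7, -3.4]
grip_width: 39.3
grip_force: 45.0
clock: 46.15
tcp_pos: [503.8, -108.2, 77.6]
tool_rot: [[-0.16, 0.987, -0.0], [0.987, 0.16, 0.0], [0.0, -0.0, -1.0]]
ft_force: [0.0, -0.1, -2.8]
grip_width: 39.1
grip_force: 45.0
go [0.0002, -0.0005, 0.0156] -0.0012 cur [ 503.8 -108.2   77.6] 99.2
```

```bash
python3 -m crank '[[[0,-0.0004,0.005,0],[0,-0.0004,0.01,0],[0,-0.0004,0.01,0]]]'
python3 -m crank '[[[0,0,0.002,0],[0,0,0.004,0],[0,0,0.004,0]]]'
```

```text
clock: 46.45
tcp_pos: [502.7, -108.0, 66.8]
tool_rot: [[-0.161, 0.987, -0.001], [0.987, 0.161, 0.001], [0.001, -0.001, -1.0]]
ft_force: [0.8, -0.3, -2.4]
grip_width: 39.1
grip_force: 45.0
clock: 46.75
tcp_pos: [503.2, -108.2, 63.4]
tool_rot: [[-0.161, 0.987, -0.0], [0.987, 0.161, 0.0], [0.0, -0.0, -1.0]]
ft_force: [-0.1, 0.2, -2.7]
grip_width: 39.5
grip_force: 45.0
```

```bash
python3 -m crank '[[[0,0,0.002,0],[0,0,0.003,0],[0,0,0.003,0]]]'
python3 -m crank '[[[0,0,0,0],[0,0,0,0],[0,0,0,0]]]' 75
python3 -m crank '[[[0,0,-0.04,0],[0,0,-0.08,0],[0,0,-0.09,0],[0,0,-0.09,0]]]'
python3 - <<'E'
from h import *
go(635.1,-220.4,140,164.5)
E
```

```text
clock: 47.05
tcp_pos: [503.3, -108.2, 60.5]
tool_rot: [[-0.161, 0.987, -0.0], [0.987, 0.161, 0.0], [0.0, -0.0, -1.0]]
ft_force: [-0.4, -0.1, -2.3]
grip_width: 39.1
grip_force: 45.0
clock: 47.35
tcp_pos: [503.8, -108.5, 61.2]
tool_rot: [[-0.161, 0.987, 0.001], [0.987, 0.161, -0.0], [-0.001, 0.001, -1.0]]
ft_force: [-0.5, 0.6, 0.5]
grip_width: 59.9
grip_force: 0.0
clock: 47.75
tcp_pos: [504.7, -108.9, 152.8]
tool_rot: [[-0.161, 0.987, 0.004], [0.987, 0.161, -0.002], [-0.003, 0.004, -1.0]]
ft_force: [-0.1, -0.2, -0.4]
grip_width: 75.1
grip_force: 0.0
go [-0.131, 0.1106, 0.0135] -1.0872 cur [ 504.7 -108.9  152.8] 99.3
```

```bash
python3 -m crank '[[[-0.131,0.1106,0.013,-1],[-0.131,0.1106,0.013,-1],[-0.131,0.1106,0.013,-1],[-0.131,0.1106,0.013,-1],[-0.131,0.1106,0.013,-1],[-0.131,0.1106,0.013,-1],[-0.131,0.1106,0.013,-1],[-0.131,0.1106,0.013,-1],[-0.131,0.1106,0.013,-1]]]' 75
python3 -m crank '[[[0,0,0.03,-0.09],[0,0,0.07,-0.09],[0,0,0.1,-0.09],[0,0,0.1,-0.09],[0,0,0.1,-0.09]]]'
python3 - <<'E'
from h import *
go(635.1,-220.4,8.5,164.7)
p,d=snap("top");W=cloud("top",d)
try: print(blob("top",W,80,99,279,203))
except Exception as e: print(e)
E
```

```text
clock: 48.65
tcp_pos: [632.8, -219.3, 135.7]
tool_rot: [[-0.934, 0.357, -0.003], [0.357, 0.934, 0.001], [0.003, 0.0, -1.0]]
ft_force: [1.1, -0.3, -0.3]
grip_width: 74.9
grip_force: 0.0
clock: 49.15
tcp_pos: [633.4, -219.6, 37.5]
tool_rot: [[-0.964, 0.266, -0.001], [0.266, 0.964, 0.001], [0.001, 0.0, -1.0]]
ft_force: [0.1, -0.8, -0.1]
grip_width: 75.0
grip_force: 0.0
go [-0.0019, -0.0003, 0.029] -0.0017 cur [ 633.4 -219.6   37.5] 164.6
(array([483.9,  17.1,  93.4]), array([484. ,  17.4]), array([48.1, 13.2]), 16.1, 58)
```

```bash
python3 -m crank '[[[-0.0018,-0.0003,0.015,0],[-0.0018,-0.0003,0.029,0],[-0.0018,-0.0003,0.029,0],[-0.0018,-0.0003,0.029,0]]]'
python3 -m crank '[[[0,0,0,0],[0,0,0,0],[0,0,0,0],[0,0,0,0],[0,0,0,0],[0,0,0,0]]]' 30 45
python3 -m crank '[[[0,0,-0.03,0],[0,0,-0.07,0],[0,0,-0.1,0],[0,0,-0.11,0],[0,0,-0.11,0]]]'
python3 - <<'E'
from h import *
go(492.05,-39,100,99.26)
E
```

```text
clock: 49.6
tcp_pos: [634.9, -220.3, 8.0]
tool_rot: [[-0.964, 0.265, -0.001], [0.265, 0.964, 0.001], [0.001, 0.0, -1.0]]
ft_force: [0.8, 0.2, 0.7]
grip_width: 75.0
grip_force: 0.0
clock: 50.2
tcp_pos: [635.4, -220.7, 8.9]
tool_rot: [[-0.964, 0.264, 0.0], [0.264, 0.964, -0.0], [-0.0, -0.0, -1.0]]
ft_force: [0.0, 0.0, 1.1]
grip_width: 39.0
grip_force: 45.0
clock: 50.7
tcp_pos: [635.9, -220.8, 119.8]
tool_rot: [[-0.964, 0.264, 0.002], [0.264, 0.964, -0.001], [-0.002, -0.0, -1.0]]
ft_force: [1.3, 0.1, -2.7]
grip_width: 39.0
grip_force: 45.0
go [0.1869, 0.1373, 0.0193] 1.0901 cur [ 635.9 -220.8  119.8] 164.7
```

```bash
python3 -m crank '[[[0.025,0.018,0,0.1],[0.05,0.037,0,0.2],[0.075,0.055,0,0.3],[0.1,0.073,0,0.4],[0.125,0.092,0,0.52],[0.15,0.11,0,0.64],[0.175,0.128,0,0.76],[0.187,0.137,0,0.88],[0.187,0.137,0,1],[0.187,0.137,0,1]]]'
python3 -m crank '[[[0,0,0.02,0.09],[0,0,0.04,0.09],[0,0,0.04,0.09],[0,0,0.04,0.09]]]'
python3 - <<'E'
from h import *
go(492.05,-39,62,99.26)
E
```

```text
clock: 51.7
tcp_pos: [489.3, -38.0, 116.2]
tool_rot: [[-0.254, 0.967, -0.004], [0.967, 0.254, 0.001], [0.002, -0.004, -1.0]]
ft_force: [0.3, -0.5, -3.1]
grip_width: 39.3
grip_force: 45.0
clock: 52.1
tcp_pos: [490.5, -38.9, 77.8]
tool_rot: [[-0.162, 0.987, -0.002], [0.987, 0.162, 0.001], [0.001, -0.002, -1.0]]
ft_force: [0.6, 0.2, -2.2]
grip_width: 38.7
grip_force: 45.0
go [-0.0003, 0.0015, 0.0157] 0.0014 cur [490.5 -38.9  77.8] 99.3
```

```bash
python3 -m crank '[[[0,0.0007,0.005,0],[0,0.0007,0.01,0],[0,0.0007,0.01,0],[0,0.0007,0.01,0]]]'
python3 - <<'E'
from h import *
go(492.05,-39,62,99.26)
E
python3 -m crank '[[[0,0,0.002,0],[0,0,0.004,0],[0,0,0.004,0]]]'
```

```text
clock: 52.5
tcp_pos: [492.0, -38.8, 68.8]
tool_rot: [[-0.161, 0.987, 0.0], [0.987, 0.161, -0.0], [-0.0, 0.0, -1.0]]
ft_force: [0.2, -0.1, -2.3]
grip_width: 39.0
grip_force: 45.0
go [-0.0002, 0.0001, 0.0068] 0.0003 cur [492.  -38.8  68.8] 99.3
clock: 52.8
tcp_pos: [491.6, -38.8, 64.4]
tool_rot: [[-0.161, 0.987, -0.0], [0.987, 0.161, 0.0], [0.0, -0.0, -1.0]]
ft_force: [0.4, -0.9, -2.9]
grip_width: 38.8
grip_force: 45.0
```

Underside at about 55.5 mm with no contact force, so it is inside the pocket.

```bash
python3 -m crank '[[[0,0,0.002,0],[0,0,0.003,0],[0,0,0.003,0]]]'
python3 -m crank '[[[0,0,0,0],[0,0,0,0],[0,0,0,0]]]' 75
python3 -m crank '[[[0,0,-0.05,0],[0,0,-0.09,0],[0,0,-0.12,0],[0,0,-0.15,0],[0.15,0.15,-0.15,0],[0.25,0.2,-0.15,0],[0.25,0.2,-0.15,0],[0.25,0.2,-0.15,0],[0.25,0.2,-0.15,0],[0.25,0.2,-0.15,0],[0.25,0.2,-0.15,0]]]'
python3 - <<'E'
from h import *
p,d=snap("top");cv2.imwrite('pics/c4.png',cv2.resize(p[135:240,235:385,::-1],None,fx=5,fy=5,interpolation=cv2.INTER_CUBIC))
Ws=[cloud("top",d)]+[cloud("top",snap("top")[1]) for _ in range(4)];W=np.nanmean(Ws,0)
u=np.array([np.cos(np.radians(99.26)),np.sin(np.radians(99.26))]);n=np.array([-u[1],u[0]]);c=np.array([495.75,-61.7])
q=W[...,:2]-c;a=q@u;b=q@n
for k in(-117,-47,23):
    for side in(-18,0,18):
        m=(abs(a-k-side)<8)&(abs(b)<14);print(k,side,round(np.nanmedian(W[m][:,2]),1),end=' | ')
    m=(abs(a-k)<34)&(abs(b)<29)&(W[...,2]>62.5);
    if m.any(): print("proud",a[m].mean(),b[m].mean(),m.sum())
print(blob("top",W,80,99,279,203),sense()["clock"])
# clamp body top for yaw
m=(abs(a-80)<30)&(abs(b)<40)&(W[...,2]>50)&(W[...,2]<66);print(cv2.minAreaRect(W[m][:,:2].astype(np.float32)))
E
```

```text
clock: 53.1
tcp_pos: [491.7, -38.8, 61.4]
tool_rot: [[-0.161, 0.987, -0.0], [0.987, 0.161, 0.0], [0.0, -0.0, -1.0]]
ft_force: [-0.2, 0.0, -2.3]
grip_width: 39.1
grip_force: 45.0
clock: 53.4
tcp_pos: [492.4, -39.0, 62.2]
tool_rot: [[-0.161, 0.987, 0.001], [0.987, 0.161, -0.0], [-0.0, 0.001, -1.0]]
ft_force: [1.1, -1.7, 0.4]
grip_width: 59.6
grip_force: 0.0
clock: 54.5
tcp_pos: [649.9, 243.8, 211.4]
tool_rot: [[-0.164, 0.986, 0.001], [0.986, 0.164, 0.001], [0.001, 0.001, -1.0]]
ft_force: [0.3, -0.2, 0.3]
grip_width: 75.3
grip_force: 0.0
-117 -18 52.3 | -117 0 52.5 | -117 18 52.9 | proud -147.56032451018996 13.835626545970566 1
-47 -18 65.7 | -47 0 66.3 | -47 18 66.0 | proud -44.98073583743542 0.15840723675408608 211
23 -18 66.1 | 23 0 66.2 | 23 18 66.2 | proud 23.0805944880106 0.030820993096933143 220
(array([483.4,  16.9,  94.1]), array([483.7,  17.2]), array([48.1, 13.3]), 15.7, 65) 54.75
((484.4188537597656, 13.687583923339844), (59.941001892089844, 52.281864166259766), 9.135991096496582)
```

View pics/c4.png

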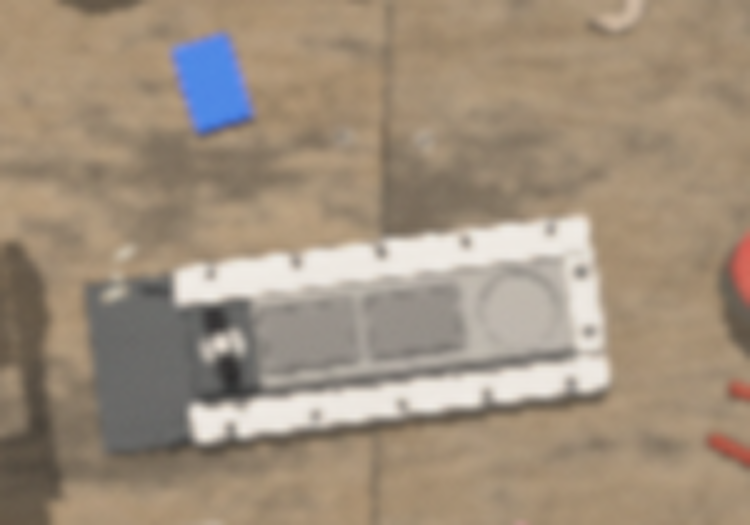

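Both plates sit flat in the nests (crop (305,335) and (415,320), tops at 66 mm), and the bar is across. Before handing in, I check that the round thing at (437,133) is not a disc.

```bash
python3 - <<'E'
from h import *
p,d=snap("top");W=cloud("top",d)
for u,v in((437,133),(407,155),(388,93)):print(u,v,np.round(np.nanpercentile(W[v-9:v+9,u-9:u+9,2],[5,50,90,99]),0),p[v,u])
print([(r["extent"],r["confidence"]) for r in recognise("top","disc_1_mid")])
cv2.imwrite('pics/c5.png',cv2.resize(p[75:240,370:500,::-1],None,fx=3.6,fy=3.6,interpolation=cv2.INTER_CUBIC))
E
```

```text
437 133 [-5.  7. 22. 27.] [145 128 108]
407 155 [-3. 15. 38. 43.] [135 120 103]
388 93 [-8.  1. 27. 51.] [156 136 111]
[]
```

View pics/c5.png

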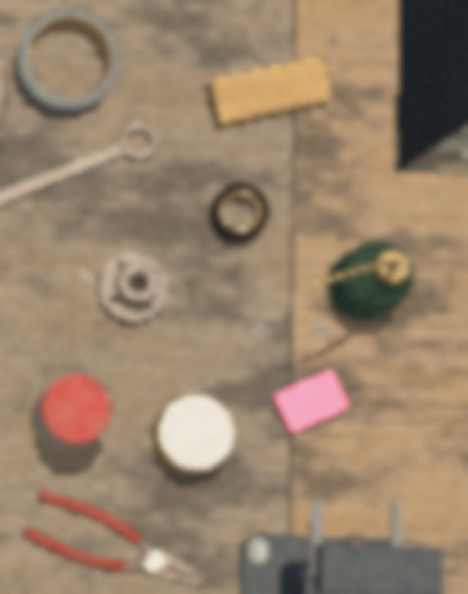

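The thing at crop (240,211) is a tape ring with a hole and (132,287) is a gear, so there is no disc. The jar at crop (76,410) is untouched. I hand in.

```bash
python3 -c "
from plant import *
print(sense()['clock']);print(hand_in())"
```

```text
54.85
the job is handed in; nothing more can be done
None
```

Handed in at 54.9 s: the three blocks and the clamp are tight against the stop, both plates lie flat in the rectangular nests, no disc was on the bench, and the T-bar was turned to its end stop but sprang back to about 1.45 rad by camera, slightly short of the 1.57 given as locked.

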